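# Hold the contact microscope on the ringed spot of a drill core

## Task

Turn the knurled focus knob on top of the hand microscope, while it stands in its dock, until its pointer is at the broad index line; then lift the microscope out and place its spring nose on the sawn half core, centred in the drawn ring and square to the tilted face. Press gently, so that the sleeve gives about half of its way, without turning the core in its cradle or disturbing the other things, and finish while holding the microscope there.

Things in the scene. Friction and masses are not known exactly. Their poses are not given: they have to be found in the camera images.
- microscope: Hand microscope standing nose down in the dock, 134 mm long, 0.24 kg. Origin on its axis at the nose tip (sleeve not pressed), z from nose to knob. Clear sleeve 22 mm across at z 0-18 mm, rectangular neck 28 (x) by 24 (y) mm at z 16-42, round black barrel 40 mm across at z 40-112 (grip it here to carry), focus knob 27 mm across at z 112-134.
- barrel (a point): Point on the microscope's axis in the barrel, 20 mm below the barrel's top end and 92 mm above the nose tip: a good height to grip it; the knob's top is 42 mm above it. Axes as the microscope's.
- knob_top (a point): Centre of the knob's top face; the knob is 22 mm high below it, and below the knob is the flat 40 mm end of the barrel. z is the microscope's axis; the axes turn with the knob.
- focus_knob (a joint): Angle of the focus knob, rad, 0 to 2.4, grows counter-clockwise seen from above. At 1.6 its small pointer tongue is at the broad white index line on the barrel's end (the one that runs over the edge, on the microscope's -x side); thinner lines stand every 0.4. It starts at 0.3 to 0.8, turns stiffly (0.03 N m) and stays where it is left.
- nose_sleeve (a joint): How far the spring-loaded clear nose sleeve is pushed into the microscope, m, 0 (free) to 0.008 (stop). The spring gives 1.5 N at the start of the way, 3.5 N at half way (0.004), 5.5 N at the end; then it is hard.
- nose (a point): Centre of the sleeve's front rim; z runs along the microscope's axis towards the knob.
- dock_seat (a point): Fixed dock: centre of its rectangular hole, on top of its 72 by 64 mm plate, 62 mm above the worktop; nothing of the dock is higher. The microscope's neck sits in the hole (0.75 mm play a side), which keeps it from turning, its barrel's shoulder on the plate; it comes out straight up after 40 mm. The base reaches 45 mm before and 65 mm behind this point.
- spot (a point): Centre of the ring (33 mm across) drawn in white crayon on the sawn flat face of a half core. z is the face's outward normal, x runs along the core. The core is a half cylinder 85 mm wide, 150 mm long, flat face up, tilted sideways by 0.12 to 0.35 rad, about 78 mm above the worktop; the spot is 25 mm along x, -6 mm along y from mid-face.
- core_ring (a joint): Roll of the ringed half core in its cradle about its own long axis, rad; 0 when its face is level. It is held by friction (0.7 N m).
- core_edge (a point): Middle of one long edge of the ringed half core's sawn face; tells whether the core has been turned.
- cradle_ring: Fixed wooden V cradle, 166 by 96 mm, that carries the ringed half core along its x; origin at the centre of its underside.
- cradle_cross: The same cradle with a second half core of the same size, marked with a cross instead of a ring: not to be touched. Origin at the centre of its underside. The two cradles may change places.
- core_cross (a joint): Roll of the cross-marked half core in its cradle, rad.
- brush: Flat dusting brush, 175 mm long, lying on the worktop; leave alone.
- strata_block: Wooden block of brown layers, 95 by 55 by 45 mm; leave alone.
- feldspar: Small pinkish stone, 57 by 51 by 42 mm; leave alone.
- gneiss: Flat grey-brown stone, 125 by 88 by 50 mm; leave alone.
Not all that is in view belongs to the job. Of the things like the microscope, leave any that is blue; of the rest the larger one is meant.

How it is judged:
By the outcome, as a careful person would: the job done as asked, in the order asked, and still so for the second after the job is handed in, while the arm keeps its last pose, push and grip.
It also fails if it takes over 48 s, if anything falls off the work surface, if the arm or the gripper's body presses on something with over 40 N, if the wrist force passes 120 N, or if a joint passes its speed limit or range.

## Robot

A 6-joint arm with a two-finger parallel gripper is mounted at the origin on a cart in front of the work surface, level with it; the furniture and walls round the work are solid. World frame = base frame: x ahead of the robot, y to its left, z up, the work surface at z = 0. Lengths are in m, angles in rad, forces in N, time in s.
With the tool pointing down it reaches from about 0.25 to 0.725 m from the base axis. Payload 4 kg.
Tool frame: the origin (TCP) lies between the finger pads; the fingertips stand 8 mm ahead of it and the grasp point (between the pads) lies 11 mm behind it (tip_extent is the distance from the TCP to the fingertips, in m); z points along the fingers, y is the line along which they close (so a half turn about z gives the same grasp; the last joint's range is limited). The gripper opens to 85 mm and grips with 20 to 120 N. Pads are 22 mm wide; open, the fingers measure 114 mm over their backs; the gripper's body (76 mm by 85 mm) begins 54 mm behind the grasp point. The pads swing forward as they close: fully open they stand 13 mm farther back than shut.
Start: joints at [1.253, 0.241, 0.005, 1.335, 0, 1.571], TCP at [0.156, 0.475, 0.239] pointing down, gripper open.
Joint ranges: [-2.72, 2.72], [-1.05, 1.87], [-1.09, 1.28], [-1.99, 2.15], [-1.42, 1.44], [-3.14, 3.14]. Speed limits (rad/s): [2.79, 2.79, 3.14, 3.14, 3.14, 3.14].

## Interface

Orientations are given as a 3x3 rotation matrix whose columns are the frame's x, y, z axes.
In Python, from plant import state, capture, camera_model, job_done, find_in, tip_extent gives the robot as it stands.
- The arm moves only by the tool servo_tool, never from a script. Its arguments are lists of equal length, an entry for each row: "slide": the shift along the world's x, y, z normalised to -1 to 1, where 1 is 100 mm, a list of three; "delta_rot": the turn, a rotation vector about the world's x, y, z normalised to -1 to 1, where 1 is 45 degrees, a list of three. In form: {"slide": [[tx, ty, tz], ...], "delta_rot": [[rx, ry, rz], ...]}. A call has 1 to 20 rows; each row is the pose to reach, as a shift and turn from the pose commanded when the call began; what a row does not reach only later rows make up. A row lasts 1/8 s, in which the tool goes at most 62.5 mm and 10.7 degrees, less where a joint would pass 70% of its speed; a pose out of reach is approached as far as the arm can. A call with a number of a shift or a turn outside -1 to 1 is refused whole. A call with a gripper value outside its range is refused whole. "claw" is the closure, from -1 (fully open) to 1 (shut), so that 0 is half open, set as the call begins (left out, the last holds). The fingers move at their own pace and stop on an object; "force" is the grip in N (left out, the last holds). Time passes only in rows, so rows that repeat a pose let the fingers close. It gives the time, the measured TCP pose, the force, the opening and the grip force at its end, in the units of the state.
- state(): the state, without advancing time (a new reading comes with each control period).
- capture(name): name is "scene" or "top" or "wrist"; returns the picture (480x640x3 uint8, red, green, blue); there is no depth.
- camera_model(name): a dict with "fx", "fy", "cx", "cy" (pixels), "pose" (4x4, takes a point from camera to world coordinates). Camera axes: x right, y down, z forward; pixel columns grow to the right and rows downward; lengths in m; the calibration is good to about 2 mm. A picture is of the moment at which its call begins: read the wrist's pose just before it. camera_model takes no time and is no camera call; for the wrist camera it gives the pose at the moment of the call.
- job_done(): hands the job in; it is judged then, once.
Trained networks look in the newest picture that a camera, given by its name, has taken for a name from the list of things; names that differ only in an ending like _2 or _b are one class to them, and where a whole thing is asked for, a point or a joint stands for the part that bears it (a point fixed in the world has none). Each returns a list of dicts, best first, with "p" (0 to 1); they miss things now and then, are a little off and sometimes report something else, mostly with a low value. They report only what shows in the picture. A call takes as long as a camera call. They do not tell look-alikes from the thing itself.
- find_in(camera, query): "position" ([x, y, z] in m, in world coordinates, good to about 4 mm: the middle of the surface that is visible of it).
The state is a dict: "clock": time; "joint_positions": joint angles; "joint_vel": joint speeds; "joint_efforts": joint torques, N m; "ee_pos": TCP position; "tool_rot": TCP orientation; "wrist_force": force on the tool from outside, world axes, zero at the start; "wrist_torque": the same for the moment, N m; "grip_width": opening from 0.0 (shut) to 1.0 (fully open); "grasp_force": force on a finger pad.
Only numpy, scipy, OpenCV 4.12 (cv2) and the standard library are available. Lean on these libraries where they do the work, as an engineer would, in place of code of your own. Each camera call takes 0.05 s, during which the arm holds its last target. There are 200 camera calls.

## Working session

There is one attempt and no reset: what is moved stays moved. The work goes in short steps, Python scripts to look and compute and a tool call to move; the robot and the scene stay as the last step left them, time stands still between calls to the robot, and variables do not carry over. Pictures are saved under pics/ and viewed, at most 11 in all, crops included, and the job is handed in when it is done.

Besides the shell and the picture viewer there is one more tool, called after "Request:" as name(argument=value, ...) on one line, values as JSON. servo_tool: Moves the arm, as the interface text tells. Scaled input: -1 to 1 covers 100 mm each way for a shift and 45 degrees each way for a turn. Its arguments: {"type":"object","properties":{"slide":{"type":"array","items":{"type":"array","items":{"type":"number","minimum":-1,"maximum":1}}},"delta_rot":{"type":"array","items":{"type":"array","items":{"type":"number","minimum":-1,"maximum":1}}},"claw":{"type":"number"},"force":{"type":"number"}},"required":["slide","delta_rot"]}

```bash
ls; mkdir -p pics
python3 - <<'E'
from plant import *
import cv2,numpy as np
a=capture("scene");b=capture("top")
cv2.imwrite("pics/s.png",a[:,:,::-1]);cv2.imwrite("pics/t.png",b[:,:,::-1])
for c in("scene","top"):
  m=camera_model(c);print(c,m["fx"],m["cx"],m["cy"],np.round(m["pose"],3).tolist())
  for q in("microscope","spot","knob_top","cradle_ring","dock_seat","core_edge"):
    for d in find_in(c,q)[:4]:print(q,np.round(d["position"],3),round(d["p"],2))
s=state();print(s)
E
```

```text
pics
scene 568.8730707785546 326.3533586684832 232.14354839670028 [[0.689, -0.556, 0.466, -0.256], [-0.725, -0.518, 0.454, -0.474], [-0.011, -0.651, -0.759, 1.183], [0.0, 0.0, 0.0, 1.0]]
microscope [ 0.313 -0.187  0.068] 0.72
microscope [ 0.422 -0.206  0.126] 0.67
microscope [0.535 0.237 0.093] 0.65
spot [0.406 0.378 0.072] 0.74
knob_top [0.541 0.242 0.127] 0.62
knob_top [ 0.322 -0.18   0.096] 0.53
knob_top [ 0.425 -0.2    0.156] 0.45
cradle_ring [0.399 0.368 0.071] 0.84
cradle_ring [ 0.246 -0.297  0.046] 0.43
dock_seat [ 0.418 -0.215  0.013] 0.73
dock_seat [0.403 0.377 0.072] 0.29
core_edge [0.408 0.379 0.08 ] 0.94
core_edge [ 0.42  -0.215  0.014] 0.26
top 509.7029707793393 314.25753798690073 241.5382495852951 [[0.088, -0.971, 0.224, 0.105], [-0.996, -0.086, 0.02, 0.14], [-0.0, -0.225, -0.974, 1.478], [0.0, 0.0, 0.0, 1.0]]
microscope [ 0.428 -0.185  0.134] 0.84
microscope [ 0.317 -0.172  0.085] 0.71
microscope [0.539 0.24  0.109] 0.57
spot [0.414 0.379 0.078] 0.62
knob_top [0.547 0.249 0.13 ] 0.55
knob_top [ 0.43  -0.195  0.153] 0.43
knob_top [0.414 0.377 0.077] 0.25
cradle_ring [0.
[... 293 characters left out ...]
, 1.57081139e+00]), 'joint_vel': array([-0.00173989, -0.0007856 , -0.0005378 ,  0.00013467,  0.0014058 ,
       -0.00071916]), 'joint_efforts': array([-1.96751775e-03, -3.72076607e+01,  2.52641898e+01,  9.32076800e-04,
       -2.61220321e-04,  7.25637875e-06]), 'ee_pos': array([0.15624457, 0.47495028, 0.23932936]), 'tool_rot': array([[-9.49913216e-01,  3.12513811e-01, -1.69594646e-06],
       [ 3.12513811e-01,  9.49913216e-01,  1.87946139e-05],
       [ 7.48457835e-06,  1.73232454e-05, -1.00000000e+00]]), 'wrist_force': array([ 0.62189755, -0.02668332, -1.13576436]), 'wrist_torque': array([2.94401156e-02, 3.38947026e-05, 4.86471463e-02]), 'grasp_force': 0.0, 'grip_width': 1.0009356692877436}
```

View pics/s.png

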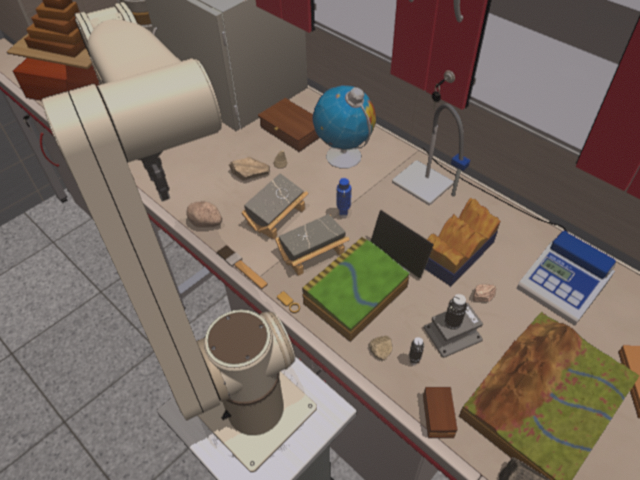

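View pics/t.png

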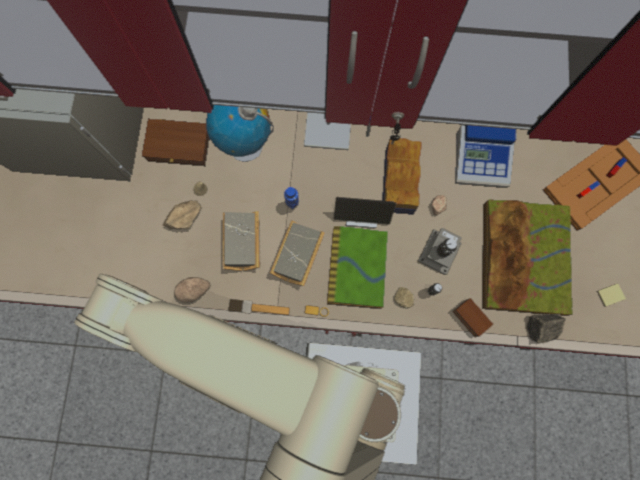

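The scene view shows the black microscope in its dock at (456,310) and a smaller one at (416,348). The blue one is at (343,195), and the two cores are at (275,203) and (311,240). The top view shows the microscope at (447,246) and the cores at (240,240) and (297,252). I'll enlarge the cores and dock.

Run:
```python
import cv2,numpy as np
s=cv2.imread("pics/s.png");t=cv2.imread("pics/t.png")
f=lambda im,x,y,w,h:cv2.resize(im[y:y+h,x:x+w],(400,300),interpolation=cv2.INTER_CUBIC)
a=np.vstack([np.hstack([f(s,235,165,120,90+15),f(t,210,200,120,90)]),np.hstack([f(s,405,270,100,75+20),f(t,410,215,80,60)])])
cv2.imwrite("pics/c.png",a)
```

```text
(no output)
```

View pics/c.png

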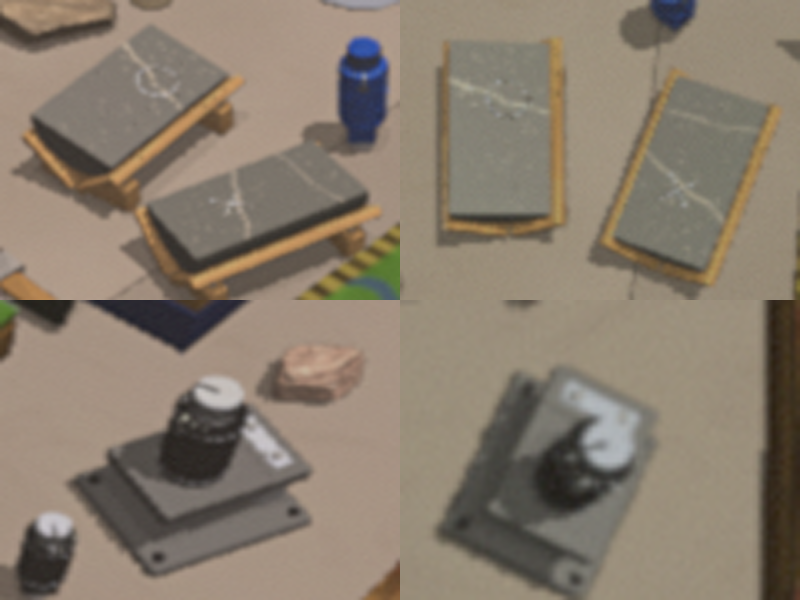

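Run:
```python
from plant import *
import numpy as np
s=state();T=np.eye(4);T[:3,:3]=s["tool_rot"];T[:3,3]=s["ee_pos"]
m=camera_model("wrist");print(m["fx"],m["cx"],m["cy"]);print(np.round(np.linalg.inv(T)@m["pose"],4),tip_extent)
```

```text
358.0058246855657 318.86671393569725 234.30046675851202
[[ 2.000e-04 -9.446e-01 -3.283e-01  8.550e-02]
 [ 1.000e+00  4.000e-04 -4.000e-04 -1.000e-04]
 [ 5.000e-04 -3.283e-01  9.446e-01 -1.356e-01]
 [ 0.000e+00  0.000e+00  0.000e+00  1.000e+00]] 0.008
```

Request:
servo_tool(slide=[[0.3,-0.15,0.2],[0.6,-0.3,0.4],[0.9,-0.5,0.6],[1,-0.9,0.8]], delta_rot=[[0,0,0],[0,0,0],[0,0,0],[0,0,0]])

```text
clock: 1.2
ee_pos: [0.2577, 0.3848, 0.3195]
tool_rot: [[-0.95, 0.313, 0.0], [0.313, 0.95, -0.0], [-0.0, 0.0, -1.0]]
wrist_force: [-0.6, -0.1, 1.2]
grip_width: 0.996
grasp_force: 0.0
```

Request:
servo_tool(slide=[[0.5,0,0],[0.9,0,0],[0.9,0,0],[0.9,0,0]], delta_rot=[[0,0,0],[0,0,0],[0,0,0],[0,0,0]])

```text
clock: 1.7
ee_pos: [0.3459, 0.3848, 0.3191]
tool_rot: [[-0.95, 0.313, -0.001], [0.313, 0.95, -0.001], [0.001, -0.001, -1.0]]
wrist_force: [0.3, 0.4, -0.6]
grip_width: 1.0
grasp_force: 0.0
```

```bash
cat > h.py <<'E'
from plant import *
import cv2,numpy as np
def snap(c,n):
    m=camera_model(c);im=capture(c);cv2.imwrite(f"pics/{n}.png",im[:,:,::-1]);np.save(f"pics/{n}.npy",m["pose"]);return im,m
def K(m):return m["fx"],m["fy"],m["cx"],m["cy"]
def ray(m,P,u,v):
    d=P[:3,:3]@np.array([(u-m["cx"])/m["fx"],(v-m["cy"])/m["fy"],1]);return P[:3,3],d/np.linalg.norm(d)
def atz(m,P,u,v,z):
    o,d=ray(m,P,u,v);return o+d*(z-o[2])/d[2]
def proj(m,P,X):
    c=np.linalg.inv(P)@np.append(X,1);return m["fx"]*c[0]/c[2]+m["cx"],m["fy"]*c[1]/c[2]+m["cy"]
def tri(rs):
    A=0;b=0
    for o,d in rs:
        M=np.eye(3)-np.outer(d,d);A=A+M;b=b+M@o
    return np.linalg.solve(A,b)
E
python3 - <<'E'
from h import *
snap("wrist","w1")
for q in("spot","core_edge"):
  for d in find_in("wrist",q)[:3]:print(q,np.round(d["position"],3),round(d["p"],2))
E
```

```text
spot [0.409 0.382 0.078] 0.73
core_edge [0.413 0.378 0.077] 0.82
```

View pics/w1.png

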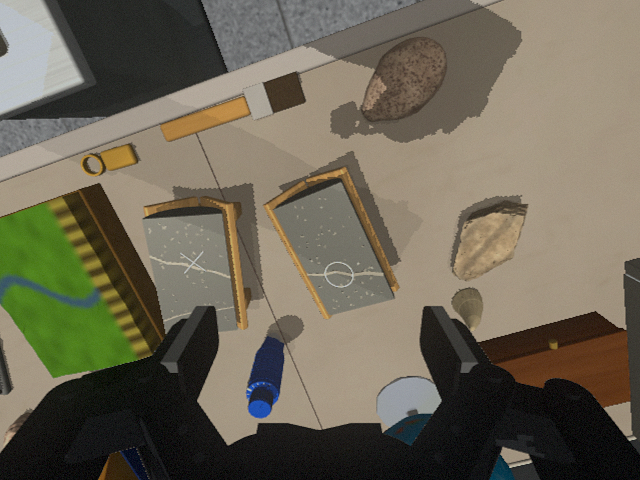

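The ring is at pixel (339,274) and the cross core is at (193,263), with the blue microscope at (262,385). I'll zoom in on the ringed core to get the face corners.

Run:
```python
import cv2
t=cv2.imread("pics/w1.png")
a=cv2.resize(t[165:325,255:405],None,fx=3.7,fy=3.7,interpolation=cv2.INTER_CUBIC);print(a.shape)
cv2.imwrite("pics/c2.png",a)
```

```text
(592, 555, 3)
```

View pics/c2.png

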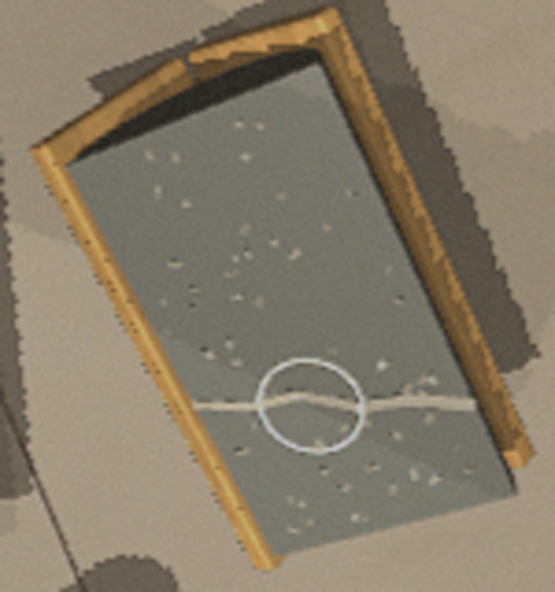

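Request:
servo_tool(slide=[[0,-0.5,0],[0,-1,0]], delta_rot=[[0,0,0],[0,0,0]])

```text
clock: 2.1
ee_pos: [0.3452, 0.2844, 0.3191]
tool_rot: [[-0.951, 0.31, 0.0], [0.31, 0.951, -0.0], [-0.0, -0.0, -1.0]]
wrist_force: [0.4, -1.0, -0.1]
grip_width: 0.997
grasp_force: 0.0
```

```bash
cat > core.py <<'E'
from h import *
from scipy.optimize import least_squares
from scipy.spatial.transform import Rotation as R
O=np.array([[-75,-42.5,0],[-75,42.5,0],[75,42.5,0],[75,-42.5,0],[25,-6,0]])/1000
def Rm(yaw,roll):return (R.from_euler('z',yaw)*R.from_euler('x',roll)).as_matrix()
def fit(views):
    def f(p):
        M=Rm(p[3],p[4]);r=[]
        for m,P,uv,w in views:
            for o,q,ww in zip(O,uv,w):
                if ww:r+=list(ww*(np.array(proj(m,P,p[:3]+M@o))-q))
        return r
    s=least_squares(f,[.41,.38,.078,0,-.2]);return s.x,s.fun
E
python3 - <<'E'
from core import *
m=camera_model("wrist")
P=np.load("pics/w1.npy")
uv=np.array([[67,163],[317,62],[516,493],[280,556],[311,405]])/3.7+[255,165]-.5+.5/3.7
p,r=fit([(m,P,uv,[1]*5)]);print(np.round(p,4),np.round(r,1))
im,m=snap("wrist","w2");P2=np.load("pics/w2.npy")
M=Rm(p[3],p[4]);print("spot",p[:3]+M@O[4])
for o in O:print(np.round(proj(m,P2,p[:3]+M@o),1))
u,v=map(int,proj(m,P2,p[:3]+M@O[4]))
cv2.imwrite("pics/c3.png",cv2.resize(im[v-100:v+60,max(u-80,0):u+80,::-1],None,fx=3.7,fy=3.7,interpolation=cv2.INTER_CUBIC));print(u-80,v-100)
E
```

```text
[0.4169 0.3795 0.0783 0.1308 0.2674] [-0.1  0.5  0.   0.   0.5  0.2 -0.7 -0.4  0.3 -0.4]
spot [0.44244062 0.37701371 0.0766984 ]
[358.9 181.9]
[436.6 151.1]
[481.1 274.1]
[408.  292.5]
[423.3 249.2]
343 149
```

Request:
servo_tool(slide=[[0.1,-0.5,0],[0.2,-1,0]], delta_rot=[[0,0,0],[0,0,0]])

```text
clock: 2.4
ee_pos: [0.3656, 0.1844, 0.3197]
tool_rot: [[-0.951, 0.31, 0.001], [0.31, 0.951, 0.0], [-0.001, 0.001, -1.0]]
wrist_force: [1.0, 0.5, 0.0]
grip_width: 0.995
grasp_force: 0.0
```

Request:
servo_tool(slide=[[0.1,-0.5,0],[0.2,-1,0]], delta_rot=[[0,0,0],[0,0,0]])

```text
clock: 2.65
ee_pos: [0.3859, 0.0841, 0.3197]
tool_rot: [[-0.951, 0.311, 0.001], [0.311, 0.951, 0.0], [-0.001, 0.001, -1.0]]
wrist_force: [-0.0, 1.1, -0.3]
grip_width: 0.999
grasp_force: 0.0
```

Request:
servo_tool(slide=[[0.0,-0.5,0],[0.0,-1,0]], delta_rot=[[0,0,0],[0,0,0]])

```text
clock: 2.9
ee_pos: [0.3859, -0.0159, 0.3197]
tool_rot: [[-0.95, 0.311, 0.001], [0.311, 0.95, 0.0], [-0.001, 0.0, -1.0]]
wrist_force: [-0.0, 0.2, 0.8]
grip_width: 1.006
grasp_force: 0.0
```

Request:
servo_tool(slide=[[0.0,-0.5,0],[0.0,-1,0],[0,-1,0]], delta_rot=[[0,0,0],[0,0,0],[0,0,0]])

```text
clock: 3.28
ee_pos: [0.3859, -0.117, 0.3194]
tool_rot: [[-0.948, 0.317, 0.0], [0.317, 0.948, -0.0], [-0.001, -0.0, -1.0]]
wrist_force: [-0.3, 0.6, -0.2]
grip_width: 1.001
grasp_force: 0.0
```

Run:
```python
from core import *
import core
m=camera_model("wrist");P=np.load("pics/w1.npy");P2=np.load("pics/w2.npy")
uv=np.array([[67,163],[317,62],[516,493],[280,556],[311,405]])/3.7+[255,165]-.5+.5/3.7
for roll in(-.3,-.2,0,.2,.3):
    f=lambda p:np.ravel([np.array(proj(m,P,p[:3]+Rm(p[3],roll)@o))-q for o,q in zip(O,uv)])
    s=least_squares(f,[.41,.38,.078,.13]);print(roll,np.round(s.x,4),round(np.abs(s.fun).max(),2))
im,_=snap("wrist","w3");P3=np.load("pics/w3.npy")
a=cv2.imread("pics/c3.png");h=cv2.resize(im[:,:,::-1],(640,480))
k=proj(m,P3,[.43,-.19,.156]);print(k,np.load("pics/w3.npy")[:3,3])
u,v=map(int,k);u0=max(u-55,0);v0=max(v-55,0)
b=cv2.resize(im[v0:v0+110,u0:u0+110,::-1],(592,592),interpolation=cv2.INTER_CUBIC);print(u0,v0)
c=np.hstack([a[:592],b]);print(c.shape);cv2.imwrite("pics/c4.png",cv2.resize(c,(800,int(800*592/c.shape[1]))));print(800/c.shape[1])
for q in("knob_top","barrel","dock_seat","microscope"):
  for d in find_in("wrist",q)[:3]:print(q,np.round(d["position"],3),round(d["p"],2))
```

```text
-0.3 [0.4192 0.3808 0.0714 0.0868] 8.55
-0.2 [0.4196 0.3804 0.0708 0.0943] 7.5
0 [0.4193 0.3798 0.0721 0.1104] 4.79
0.2 [0.4177 0.3795 0.0764 0.126 ] 1.32
0.3 [0.4165 0.3795 0.0793 0.133 ] 0.96
(np.float64(259.6189156093839), np.float64(281.6076970124917)) [ 0.30470603 -0.08994858  0.45494319]
204 226
(592, 1184, 3)
0.6756756756756757
knob_top [ 0.433 -0.195  0.158] 0.62
barrel [0.54  0.233 0.031] 0.96
barrel [ 0.426 -0.188  0.137] 0.86
barrel [ 0.321 -0.171  0.078] 0.84
dock_seat [ 0.419 -0.185  0.048] 0.55
microscope [ 0.43  -0.189  0.135] 0.95
microscope [ 0.32  -0.173  0.082] 0.87
microscope [0.542 0.233 0.024] 0.7
```

View pics/c4.png

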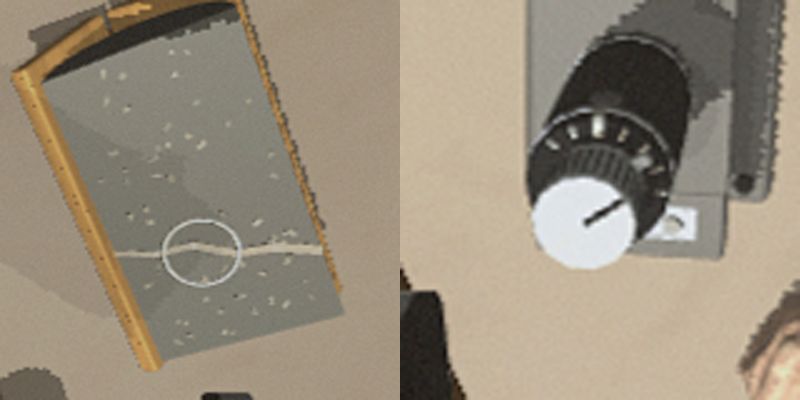

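Run:
```python
from core import *
m=camera_model("wrist");P=np.load("pics/w1.npy");P2=np.load("pics/w2.npy");P3=np.load("pics/w3.npy")
uv=np.array([[67,163],[317,62],[516,493],[280,556],[311,405]])/3.7+[255,165]-.5+.5/3.7
uv2=np.array([[45,80],[241,15],[344,313],[162,361],[201,252]])/2.5+[343,149]-.3
p,r=fit([(m,P,uv,[1]*5),(m,P2,uv2,[1]*5)]);M=Rm(p[3],p[4])
print(np.round(p,4),np.round(r,1));print("spot",p[:3]+M@O[4],M.round(4).tolist())
g=lambda x,y,z:atz(m,P3,(x-400)/3.636+204-.4,y/3.636+226-.4,z)
k=g(585,223,.156);t=g(622,201,.156);i=g(598,125,.134)
an=lambda d:np.degrees(np.arctan2(d[1],d[0]))
print(k,t,i,an(t-k),an(i-k),"turn",an(i-k)-an(t-k),np.linalg.norm((i-k)[:2]))
a,b=g(730,20,.062),g(720,250,.062);print("plate edge",an(b-a))
```

```text
[0.4179 0.3798 0.0769 0.1207 0.2631] [ 1.   0.4  1.4  0.6  0.3  0.8 -1.  -0.3  0.5 -0.1 -1.   1.2 -1.5 -2.9
  0.2  0.9 -0.  -0.4  0.2  0.1]
spot [0.44345829 0.3770674  0.07538395] [[0.9927, -0.1162, 0.0313], [0.1204, 0.9586, -0.2582], [0.0, 0.2601, 0.9656]]
[ 0.43361126 -0.19657445  0.156     ] [ 0.43078168 -0.18529794  0.156     ] [ 0.41697035 -0.19018802  0.134     ] 104.08621428890353 159.00425468937854 turn 54.91804040047501 0.017824314059778218
plate edge -22.130865481987087
```

```bash
python3 -c "
from plant import *
s=state();print(s['joint_positions'].round(3),s['ee_pos'],s['tool_rot'].round(3).tolist())"
```

```text
[-0.286  0.023 -0.042  1.505  0.     0.029] [ 0.38628336 -0.11367536  0.31945748] [[-0.951, 0.31, 0.0], [0.31, 0.951, 0.0], [-0.0, 0.0, -1.0]]
```

Request:
servo_tool(slide=[[0.24,-0.4,-0.4],[0.47,-0.82,-0.8],[0.47,-0.82,-0.9],[0.47,-0.82,-0.9]], delta_rot=[[0,0,0],[0,0,0],[0,0,0],[0,0,0]])

```text
clock: 4.03
ee_pos: [0.4327, -0.1955, 0.2286]
tool_rot: [[-0.95, 0.311, -0.002], [0.311, 0.95, 0.002], [0.003, 0.001, -1.0]]
wrist_force: [-0.2, 0.8, 0.9]
grip_width: 0.996
grasp_force: 0.0
```

Run:
```python
from h import *
print(state()["ee_pos"]);im,m=snap("wrist","w4");P=np.load("pics/w4.npy")
u,v=proj(m,P,[.4336,-.1966,.156]);print(u,v)
w=(im.min(2)>150).astype(np.uint8);n,l,st,c=cv2.connectedComponentsWithStats(w)
for i in range(1,n):
    if st[i,4]>300 and abs(c[i][0]-u)<60:
        cs,_=cv2.findContours((l==i).astype(np.uint8),0,2);e=cv2.fitEllipse(cv2.convexHull(cs[0]));print(st[i],e,atz(m,P,*e[0],.156))
u=int(u);v=int(v);cv2.imwrite("pics/c5.png",cv2.resize(im[v-75:v+75,u-90:u+90,::-1],(720,600),interpolation=cv2.INTER_CUBIC))
```

```text
[ 0.43273003 -0.19553731  0.22856799]
317.9580245782892 256.1269135525978
[   81    46   360   400 44853] ((261.4495544433594, 230.19400024414062), (337.05810546875, 518.8422241210938), 155.16903686523438) [ 0.40650994 -0.22418405  0.156     ]
[278  58  29  30 636] ((291.7871398925781, 72.68827056884766), (28.175214767456055, 30.488380432128906), 141.3958740234375) [ 0.32893796 -0.17697222  0.156     ]
[ 290  237   49   39 1334] ((315.1523742675781, 257.9581298828125), (38.487060546875, 54.31035232543945), 90.12444305419922) [ 0.43423512 -0.19866802  0.156     ]
```

View pics/c5.png

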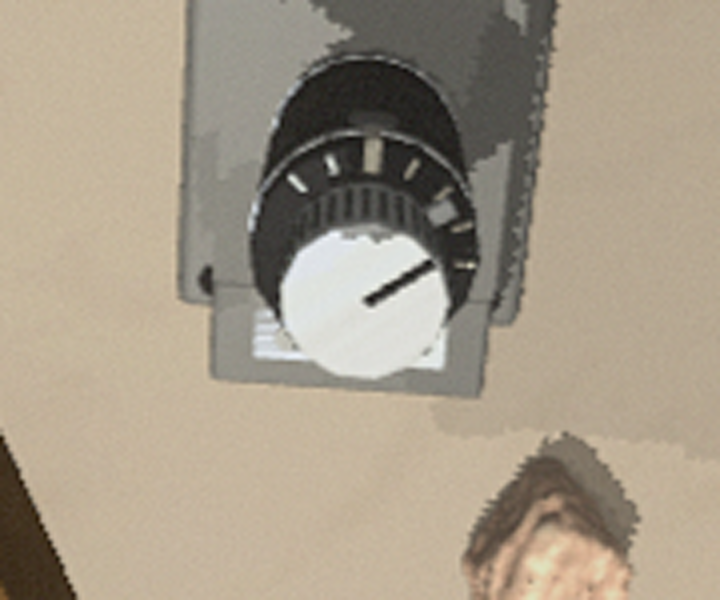

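Run:
```python
from h import *
m=camera_model("wrist");P=np.load("pics/w4.npy")
g=lambda x,y,z:atz(m,P,x/4+227-.4,y/4+181-.4,z)
an=lambda d:np.degrees(np.arctan2(d[1],d[0]))%360
c=g(365,301,.156);print(c)
for z in(.134,):
  for n,q in dict(idx=(372,155),i2=(413,168),tongue=(442,211),l4=(462,228),l0=(467,266),l20=(332,166),l24=(297,183)).items():
    d=g(*q,z)-c;print(n,an(d).round(1),np.linalg.norm(d[:2]).round(4))
print("ptr",an(g(433,265,.156)-g(368,301,.156)))
```

```text
[ 0.43340019 -0.19660598  0.156     ]
idx 158.2 0.0174
i2 133.8 0.0171
tongue 101.6 0.015
l4 86.7 0.0171
l0 63.5 0.0177
l20 181.8 0.0164
l24 204.7 0.017
ptr 102.78250812914499
```

Request:
servo_tool(slide=[[0.0,-0.01,-0.4],[0.01,-0.01,-0.7],[0.01,-0.01,-0.83],[0.01,-0.01,-0.83]], delta_rot=[[0,0,0],[0,0,0],[0,0,0],[0,0,0]])

```text
clock: 4.58
ee_pos: [0.4344, -0.1974, 0.1471]
tool_rot: [[-0.95, 0.311, 0.001], [0.311, 0.95, -0.0], [-0.001, -0.0, -1.0]]
wrist_force: [0.5, -1.0, 0.6]
grip_width: 0.999
grasp_force: 0.0
```

Request:
servo_tool(slide=[[0,0,0],[0,0,0],[0,0,0],[0,0,0],[0,0,0],[0,0,0]], delta_rot=[[0,0,0],[0,0,0],[0,0,0],[0,0,0],[0,0,0],[0,0,0]], claw=1, force=30)

```text
clock: 5.32
ee_pos: [0.4348, -0.1981, 0.1469]
tool_rot: [[-0.95, 0.312, 0.002], [0.312, 0.95, -0.0], [-0.001, 0.0, -1.0]]
wrist_force: [-0.2, 0.9, 5.2]
grip_width: 0.3
grasp_force: 29.7
```

Request:
servo_tool(slide=[[0,0,0],[0,0,0],[0,0,0],[0,0,0],[0,0,0],[0,0,0],[0,0,0],[0,0,0]], delta_rot=[[0,0,0.15],[0,0,0.3],[0,0,0.45],[0,0,0.6],[0,0,0.75],[0,0,0.9],[0,0,1],[0,0,1]])

```text
clock: 6.32
ee_pos: [0.4347, -0.1977, 0.147]
tool_rot: [[-0.892, -0.451, 0.001], [-0.451, 0.892, 0.001], [-0.002, 0.0, -1.0]]
wrist_force: [-0.4, 2.1, 5.8]
grip_width: 0.3
grasp_force: 29.8
```

Request:
servo_tool(slide=[[0,0,0],[0,0,0],[0,0,0]], delta_rot=[[0,0,0.12],[0,0,0.21],[0,0,0.21]])

```text
clock: 6.7
ee_pos: [0.4347, -0.1977, 0.147]
tool_rot: [[-0.806, -0.592, 0.001], [-0.592, 0.806, 0.001], [-0.002, -0.0, -1.0]]
wrist_force: [0.9, 3.3, 7.6]
grip_width: 0.299
grasp_force: 29.8
```

Request:
servo_tool(slide=[[0,0,0],[0,0,0],[0,0,0],[0,0,0.3],[0,0,0.6],[0,0,0.82],[0,0,0.82]], delta_rot=[[0,0,0],[0,0,0],[0,0,0],[0,0,0],[0,0,0],[0,0,0],[0,0,0]], claw=-1)

```text
clock: 7.58
ee_pos: [0.4353, -0.1986, 0.2297]
tool_rot: [[-0.807, -0.591, 0.003], [-0.591, 0.807, -0.002], [-0.002, -0.003, -1.0]]
wrist_force: [-0.1, 0.8, -0.1]
grip_width: 1.0
grasp_force: 0.0
```

Run:
```python
from h import *
s=state();print(s["ee_pos"],s["tool_rot"].round(3).tolist());im,m=snap("wrist","w5");P=np.load("pics/w5.npy")
u,v=map(int,proj(m,P,[.4336,-.1966,.156]));print(u,v)
cv2.imwrite("pics/c6.png",cv2.resize(im[v-75:v+75,u-90:u+90,::-1],(720,600),interpolation=cv2.INTER_CUBIC))
```

```text
[ 0.43530306 -0.19861429  0.22973883] [[-0.807, -0.591, 0.003], [-0.591, 0.807, -0.002], [-0.002, -0.003, -1.0]]
322 252
```

View pics/c6.png

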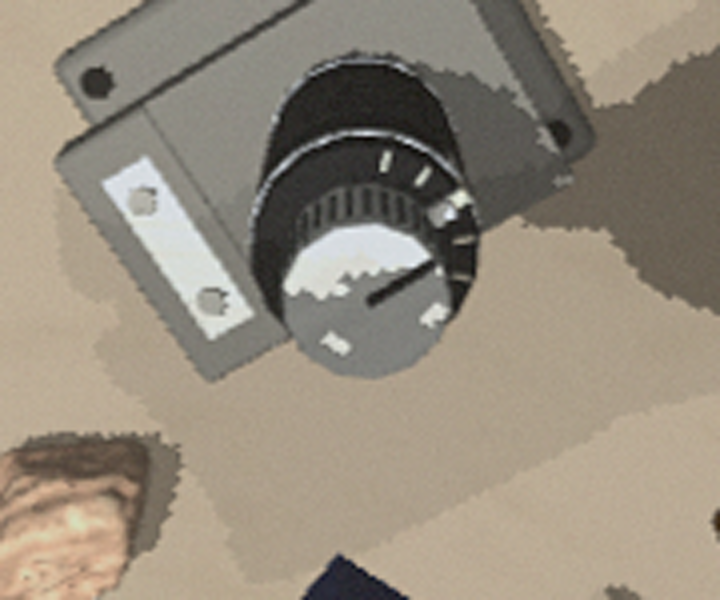

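The pointer tongue at (440,213) looks in line with the broad line at (460,198). I'll check the angle in numbers.

Run:
```python
from h import *
m=camera_model("wrist");P=np.load("pics/w5.npy")
g=lambda x,y,z:atz(m,P,x/4+232-.4,y/4+177-.4,z)
an=lambda d:np.degrees(np.arctan2(d[1],d[0]))%360
c=g(366,302,.156);print(c)
for n,q in dict(idx=(460,198),tongue=(441,213),n1=(464,239),n2=(461,277),p1=(423,175),p2=(387,161)).items():
    d=g(*q,.134)-c;print(n,an(d).round(1),np.linalg.norm(d[:2]).round(4))
print("ptr",an(g(434,265,.156)-g(369,301,.156)))
```

```text
[ 0.4330537  -0.19672775  0.156     ]
idx 158.4 0.019
tongue 156.1 0.0149
n1 135.4 0.0172
n2 111.9 0.0171
p1 181.8 0.0172
p2 203.9 0.017
ptr 157.20339140752333
```

Request:
servo_tool(slide=[[-0.015,0.015,-0.4],[-0.015,0.015,-0.8],[-0.015,0.015,-0.8]], delta_rot=[[0,0,0],[0,0,0],[0,0,0]])

```text
clock: 8.0
ee_pos: [0.4292, -0.1949, 0.1442]
tool_rot: [[-0.807, -0.591, -0.009], [-0.591, 0.807, 0.004], [0.005, 0.009, -1.0]]
wrist_force: [-0.2, 0.4, -0.0]
grip_width: 0.997
grasp_force: 0.0
```

Request:
servo_tool(slide=[[0,0,-0.25],[0,0,-0.45],[0,0,-0.45],[0,0,-0.45]], delta_rot=[[0,0,0],[0,0,0],[0,0,0],[0,0,0]])

```text
clock: 8.5
ee_pos: [0.4336, -0.1969, 0.1045]
tool_rot: [[-0.807, -0.591, 0.002], [-0.591, 0.807, -0.001], [-0.001, -0.002, -1.0]]
wrist_force: [0.7, 0.1, 0.0]
grip_width: 1.001
grasp_force: 0.0
```

Request:
servo_tool(slide=[[0,0,0],[0,0,0],[0,0,0],[0,0,0],[0,0,0],[0,0,0],[0,0,0]], delta_rot=[[0,0,0],[0,0,0],[0,0,0],[0,0,0],[0,0,0],[0,0,0],[0,0,0]], claw=1, force=70)

```text
clock: 9.38
ee_pos: [0.4333, -0.1969, 0.1041]
tool_rot: [[-0.807, -0.591, 0.001], [-0.591, 0.807, -0.001], [-0.001, -0.002, -1.0]]
wrist_force: [-0.9, -0.4, 6.5]
grip_width: 0.455
grasp_force: 69.8
```

Request:
servo_tool(slide=[[0,0,0.05],[0,0,0.15],[0,0,0.3],[0,0,0.55],[0,0,0.9],[0,0,1]], delta_rot=[[0,0,0],[0,0,0],[0,0,0],[0,0,0],[0,0,0],[0,0,0]])

```text
clock: 10.12
ee_pos: [0.4333, -0.1967, 0.2053]
tool_rot: [[-0.806, -0.591, 0.002], [-0.591, 0.806, -0.001], [-0.001, -0.002, -1.0]]
wrist_force: [0.1, 0.0, -3.2]
grip_width: 0.452
grasp_force: 71.4
```

Request:
servo_tool(slide=[[0,0,0.3],[0,0,0.6],[0,0.2,1],[0,0.6,1],[0,1,1]], delta_rot=[[0,0,0],[0,0,0],[0,0,0],[0,0,0],[0,0,0]])

```text
clock: 10.75
ee_pos: [0.4321, -0.0956, 0.3027]
tool_rot: [[-0.807, -0.59, -0.001], [-0.59, 0.807, 0.001], [0.001, 0.001, -1.0]]
wrist_force: [0.8, 0.3, -2.9]
grip_width: 0.453
grasp_force: 71.5
```

Request:
servo_tool(slide=[[0,0.35,0.1],[0,0.7,0.2],[0,1,0.3]], delta_rot=[[0,0,0],[0,0,0],[0,0,0]])

```text
clock: 11.12
ee_pos: [0.4317, 0.0047, 0.3324]
tool_rot: [[-0.806, -0.592, -0.003], [-0.592, 0.806, 0.0], [0.002, 0.002, -1.0]]
wrist_force: [0.8, -0.2, -2.9]
grip_width: 0.453
grasp_force: 71.5
```

Request:
servo_tool(slide=[[0,0.35,0],[0,0.7,0],[0,1,0]], delta_rot=[[0,0,0],[0,0,0],[0,0,0]])

```text
clock: 11.5
ee_pos: [0.4318, 0.1045, 0.3321]
tool_rot: [[-0.806, -0.592, -0.003], [-0.592, 0.806, -0.001], [0.003, 0.001, -1.0]]
wrist_force: [0.0, 0.1, -2.9]
grip_width: 0.453
grasp_force: 71.5
```

Request:
servo_tool(slide=[[0,0.35,0],[0,0.7,0],[0,1,0]], delta_rot=[[0,0,0],[0,0,0],[0,0,0]])

```text
clock: 11.88
ee_pos: [0.4318, 0.2044, 0.3319]
tool_rot: [[-0.806, -0.592, -0.003], [-0.592, 0.806, -0.001], [0.003, 0.001, -1.0]]
wrist_force: [0.5, 0.5, -2.9]
grip_width: 0.452
grasp_force: 71.5
```

Request:
servo_tool(slide=[[0,0.35,0],[0,0.7,0],[0,0.9,-0.2],[0,0.9,-0.3],[0,0.9,-0.3]], delta_rot=[[0,0,0],[0,0,0],[0,0,0],[0,0,0],[0,0,0]])

```text
clock: 12.5
ee_pos: [0.4318, 0.2924, 0.3016]
tool_rot: [[-0.807, -0.591, -0.004], [-0.591, 0.807, -0.003], [0.005, -0.0, -1.0]]
wrist_force: [0.5, -0.2, -2.3]
grip_width: 0.453
grasp_force: 71.5
```

Run:
```python
from h import *
s=state();print(s["clock"],s["ee_pos"],s["tool_rot"].round(4).tolist(),s["wrist_force"],s["wrist_torque"]);im,m=snap("wrist","w6");P=np.load("pics/w6.npy")
print(np.round(proj(m,P,[.4435,.3771,.0755]),1))
for q in("spot","nose"):
  for d in find_in("wrist",q)[:2]:print(q,np.round(d["position"],3),round(d["p"],2))
```

```text
12.5 [0.43177963 0.29237718 0.30160474] [[-0.8066, -0.5911, -0.0035], [-0.5911, 0.8066, -0.0029], [0.0045, -0.0002, -1.0]] [ 0.45665017 -0.23490576 -2.33126096] [ 0.04013987 -0.0172772  -0.05669554]
[375. 252.]
spot [0.406 0.38  0.078] 0.67
```

View pics/w6.png

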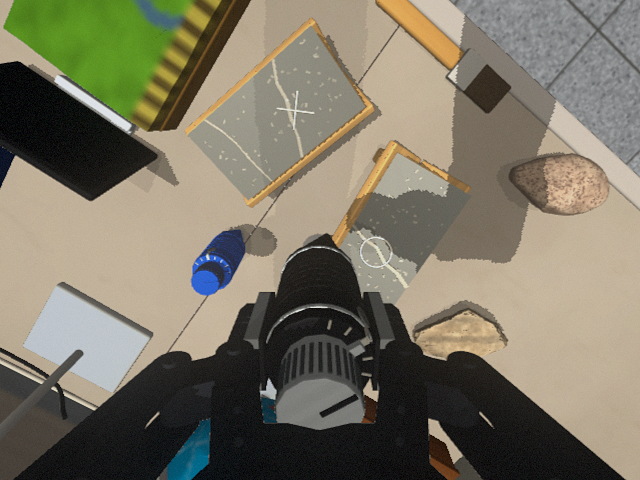

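Request:
servo_tool(slide=[[0.05,0.2,-0.2],[0.1,0.4,-0.4],[0.15,0.56,-0.6],[0.15,0.56,-0.8],[0.15,0.56,-0.8]], delta_rot=[[0.1,0.012,0],[0.2,0.024,0],[0.3325,0.0403,0],[0.3325,0.0403,0],[0.3325,0.0403,0]])

```text
clock: 13.28
ee_pos: [0.4472, 0.348, 0.2223]
tool_rot: [[-0.81, -0.586, -0.033], [-0.574, 0.778, 0.256], [-0.124, 0.226, -0.966]]
wrist_force: [-0.5, 0.8, -2.4]
grip_width: 0.45
grasp_force: 71.4
```

Request:
servo_tool(slide=[[0,0,-0.2],[0,0,-0.38],[0,0,-0.38],[0,0,-0.38]], delta_rot=[[0,0,0],[0,0,0],[0,0,0],[0,0,0]])

```text
clock: 13.78
ee_pos: [0.4486, 0.3499, 0.1871]
tool_rot: [[-0.808, -0.588, -0.029], [-0.574, 0.777, 0.26], [-0.13, 0.226, -0.965]]
wrist_force: [0.4, 1.3, -1.0]
grip_width: 0.452
grasp_force: 71.4
```

```bash
cat > chk.py <<'E'
from core import *
m=camera_model("wrist")
w=[]
for i in range(6):
    capture("wrist");s=state();w.append(s["wrist_force"])
n=Rm(.1207,.2631)[:,2]
w=np.array(w);Rt=s["tool_rot"];p=s["ee_pos"];z=Rt[:,2]
spot=np.array([.4435,.3771,.0755])
nose=p+z*.082;d=nose-spot;M=Rm(.1207,.2631)
print("t",s["clock"],"F.n",(w@n).round(2),(w@n).mean().round(2),"F",w.mean(0).round(2))
print("tool z+n (face)",(M.T@(z+n)).round(4),"nose in face frame mm",(M.T@d*1000).round(1))
print("p",p.round(4),"rotvec fix/45deg",(np.degrees(np.cross(z,-n))/45).round(4))
E
python3 chk.py;python3 - <<'E'
from h import *
m=camera_model("wrist");R=[]
for n,q in(("w1",(311/3.7+255-.4,405/3.7+165-.4)),("w2",(201/2.5+343-.3,252/2.5+149-.3)),("w6",(376,252))):
    R.append(ray(m,np.load(f"pics/{n}.npy"),*q))
X=tri(R);print(X)
im,m=snap("wrist","w7");v=capture("scene");M=camera_model("scene")
u,w=map(int,proj(M,M["pose"],[.4435,.377,.1]));
b=cv2.resize(v[w-50:w+50,u-50:u+50,::-1],(400,400),interpolation=cv2.INTER_CUBIC)
u,w=map(int,proj(m,np.load("pics/w7.npy"),[.4435,.377,.0755]));print(u,w)
u0=max(u-50,0);w0=max(w-50,0)
a=cv2.resize(im[w0:w0+100,u0:u0+100,::-1],(400,400),interpolation=cv2.INTER_CUBIC)
cv2.imwrite("pics/c8.png",np.hstack([a,b]))
E
```

```text
t 14.075 F.n [-2.98 -2.48 -2.75 -2.69 -2.94 -2.2 ] -2.67 F [ 0.18 -0.   -2.77]
tool z+n (face) [0.0009 0.0004 0.    ] nose in face frame mm [ 1.2  1.9 31.9]
p [0.448  0.3496 0.1859] rotvec fix/45deg [-0.0006  0.0011  0.0003]
[0.44206071 0.37666826 0.07828641]
316 229
```

View pics/c8.png

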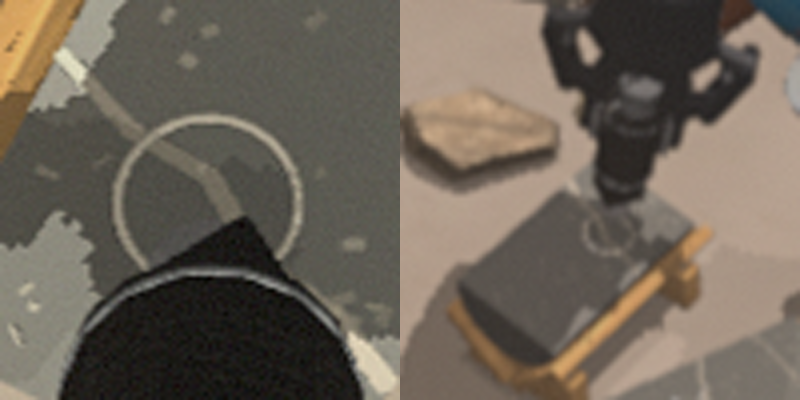

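Run:
```python
from core import *
m=camera_model("wrist");R=[]
V=(("w1",(311/3.7+255-.4,405/3.7+165-.4)),("w2",(201/2.5+343-.3,252/2.5+149-.3)),("w6",(376,252)),("w7",(317.6,229)))
for n,q in V: R.append(ray(m,np.load(f"pics/{n}.npy"),*q))
X=tri(R);print(X,[np.round(np.array(proj(m,np.load(f"pics/{n}.npy"),X))-q,1).tolist() for n,q in V])
s=state();M=Rm(.1207,.2631);z=s["tool_rot"][:,2];d=s["ee_pos"]+.082*z-X;print("nose from spot, face mm",(M.T@d*1000).round(1),"world lateral fix",(-(M[:,:2]@(M.T@d)[:2])*1000).round(1))
```

```text
[0.44218078 0.37663939 0.07773601] [[-0.0, -0.1], [0.1, -0.1], [-0.3, -0.3], [0.2, 0.5]]
nose from spot, face mm [ 2.3  1.4 29.3] world lateral fix [-2.2 -1.6 -0.4]
```

Request:
servo_tool(slide=[[-0.022,-0.016,-0.004],[-0.025,0.01,-0.09],[-0.028,0.03,-0.17],[-0.03,0.051,-0.255],[-0.03,0.051,-0.255],[-0.03,0.051,-0.255]], delta_rot=[[0,0,0],[0,0,0],[0,0,0],[0,0,0],[0,0,0],[0,0,0]])

```text
clock: 14.92
ee_pos: [0.4448, 0.3546, 0.1598]
tool_rot: [[-0.809, -0.588, -0.031], [-0.575, 0.777, 0.258], [-0.127, 0.227, -0.966]]
wrist_force: [0.3, 0.9, -2.2]
grip_width: 0.456
grasp_force: 71.4
```

```bash
sed -i 's/spot=np.array.*/spot=np.array([.4422,.3766,.0777])/' chk.py; python3 chk.py
```

```text
t 15.225 F.n [-2.22 -1.4  -3.13 -1.98 -2.91 -2.31] -2.33 F [ 0.01  0.05 -2.4 ]
tool z+n (face) [0.0006 0.0002 0.    ] nose in face frame mm [0.1 0.1 3.4]
p [0.4449 0.3546 0.1601] rotvec fix/45deg [-0.0003  0.0007  0.0002]
```

Request:
servo_tool(slide=[[-0.0005,0.004,-0.015],[-0.001,0.008,-0.029],[-0.001,0.008,-0.029]], delta_rot=[[0,0,0],[0,0,0],[0,0,0]])

```text
clock: 15.6
ee_pos: [0.4445, 0.3553, 0.1567]
tool_rot: [[-0.809, -0.588, -0.032], [-0.575, 0.777, 0.258], [-0.127, 0.227, -0.966]]
wrist_force: [0.2, -0.6, -2.4]
grip_width: 0.45
grasp_force: 71.4
```

```bash
python3 chk.py
```

```text
t 15.9 F.n [-1.99 -2.49 -2.89 -1.66 -2.16 -2.32] -2.25 F [-0.07  0.21 -2.27]
tool z+n (face) [ 0.0001 -0.      0.    ] nose in face frame mm [-0.1 -0.   0.1]
p [0.4447 0.3554 0.1569] rotvec fix/45deg [0.     0.0002 0.    ]
```

Request:
servo_tool(slide=[[-0.0003,0.003,-0.01],[-0.0006,0.005,-0.019],[-0.0006,0.005,-0.019]], delta_rot=[[0,0,0],[0,0,0],[0,0,0]])

```text
clock: 16.27
ee_pos: [0.4447, 0.3559, 0.1552]
tool_rot: [[-0.809, -0.588, -0.031], [-0.574, 0.777, 0.258], [-0.128, 0.227, -0.966]]
wrist_force: [-0.1, -0.7, -0.1]
grip_width: 0.45
grasp_force: 71.4
```

```bash
python3 chk.py
```

```text
t 16.575 F.n [-0.44 -0.54 -0.93 -0.65 -0.69 -0.47] -0.62 F [-0.37 -0.41 -0.74]
tool z+n (face) [0.0004 0.0002 0.    ] nose in face frame mm [ 0.   0.1 -1.8]
p [0.4447 0.3559 0.1552] rotvec fix/45deg [-0.0003  0.0004  0.0001]
```

Request:
servo_tool(slide=[[-0.0005,0.003,-0.01],[-0.0007,0.006,-0.02],[-0.001,0.009,-0.032],[-0.001,0.009,-0.032],[-0.001,0.009,-0.032]], delta_rot=[[0,0,0],[0,0,0],[0,0,0],[0,0,0],[0,0,0]])

```text
clock: 17.2
ee_pos: [0.4446, 0.3568, 0.152]
tool_rot: [[-0.809, -0.588, -0.031], [-0.574, 0.777, 0.258], [-0.128, 0.227, -0.966]]
wrist_force: [-0.1, -0.8, 0.4]
grip_width: 0.454
grasp_force: 71.4
```

```bash
python3 chk.py; python3 chk.py
python3 - <<'E'
from h import *
im,m=snap("wrist","w8");v=capture("scene");M=camera_model("scene")
u,w=map(int,proj(M,M["pose"],[.4435,.377,.1]))
b=cv2.resize(v[w-50:w+50,u-50:u+50,::-1],(400,400),interpolation=cv2.INTER_CUBIC)
u,w=map(int,proj(m,np.load("pics/w8.npy"),[.442,.3766,.0777]))
a=cv2.resize(im[w-50:w+50,u-50:u+50,::-1],(400,400),interpolation=cv2.INTER_CUBIC)
cv2.imwrite("pics/c9.png",np.hstack([a,b]))
E
```

```text
t 17.5 F.n [1.62 0.28 1.91 1.3  1.4  1.23] 1.29 F [ 0.   -0.77  1.13]
tool z+n (face) [0.0003 0.0001 0.    ] nose in face frame mm [ 0.   0.  -5.2]
p [0.4446 0.3568 0.1519] rotvec fix/45deg [-0.0001  0.0003  0.0001]
t 17.8 F.n [0.67 1.65 1.32 1.52 1.08 1.53] 1.29 F [ 0.56 -0.85  1.1 ]
tool z+n (face) [0.0002 0.     0.    ] nose in face frame mm [-0.   0.  -5.2]
p [0.4446 0.3568 0.1518] rotvec fix/45deg [-0.0001  0.0002  0.0001]
```

View pics/c9.png

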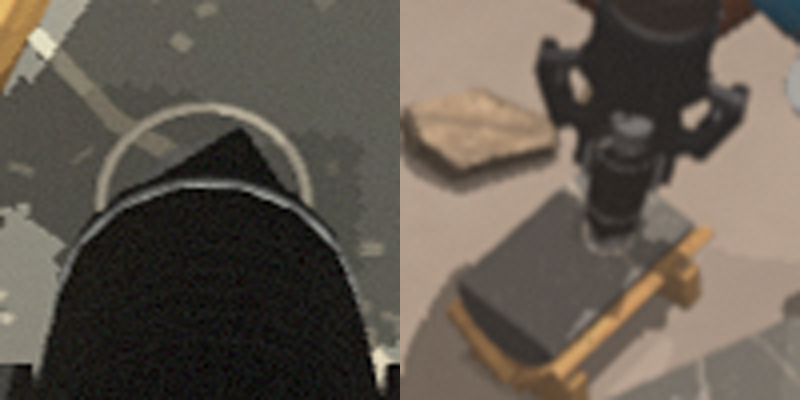

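```bash
python3 -c "
from plant import *
print(job_done())"
```

```text
the job is handed in; nothing more can be done
None
```

I handed the job in at about 18 s: the knob pointer is within about 2° of the broad line, and the microscope is held square and centred on the ring to about 1–2 mm by camera. The nose is pressed at about 3.7 N (roughly 4.3 mm of its 8 mm way), and nothing else looked disturbed; I did not measure the core's roll after pressing.

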